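Stow the instrument boxes in the swing-out cabinet

TASK

Pull the little cabinet's door open past its roller catch, so that the tray on the inside of the door swings out, and put all the steel instrument boxes that are on the trolley top upright on that tray: at most two side by side, the others stacked on them with their feet seated in the recesses of the lid below, never more than two high. Then, with all the boxes on the tray, push the door shut until it snaps home past the catch, and leave the bottle, carton and basket where they are.

Things in the scene. Friction and masses are not known exactly. Their poses are not given: they have to be found in the camera images.
- cabinet: low white cabinet, 160 deep (x) x 278 wide (y) x 158 high, fixed; place and yaw vary. Origin at the centre of its underside; x points away from its door, z up. Door panel over its whole front: 268 wide, 144 high (12 to 156 above the table), 12 thick, hung on the left edge seen from the robot
- door (a joint): door angle in rad: 0 shut, up to 1.9 open (clockwise from above). A sprung roller catch holds it shut: about 9 N at the handle frees it. Closing, the roller is met at about 0.06; some 15 N pushes past it, and below about 0.02 it draws the door home. Elsewhere the door moves easily and stays where left. Load it about square open (1.55 to 1.75), the tray clear of the cabinet
- hinge (a point): point on the door's vertical hinge axis (left front edge of the cabinet), in the plane of the door's inner face, 156 above the table. Axes turn with the door: x square to the door from its inner face out over the tray, y along the door towards the hinge, z up
- handle (a point): middle of the door handle: upright round steel bar 12 thick on the outer face, at x -52, y -225 from the hinge in the door's axes (40 clear of the panel face). The bar runs from 76 to 154 above the table (this point: 126), with a thin level stay to the door at 86 and at 144; can be pinched from above. Axes as for the hinge
- tray (a point): centre of the floor of the tray on the door's inner face, 24 above the table: 180 long (y, positive to the hinge) x 123 deep (x; door face at -68), lip 8 high on its three free sides and a rib 24 wide, 8 high along x in the middle. Each of the two bays, centred at y +51 and -51, takes one box with its long side along x. Shut, 126 is free above the floor (two boxes: 109). Axes as for the hinge
- box1: lidded steel instrument box with grey lid, 110 long (x) x 64 wide (y) x 57 high, 0.2 to 0.45 kg, flat sides: grip across the width. Origin at the centre of the underside, level with the soles of its four tapered feet (6 high, 10 to 15 across, at x +-42, y +-19). Lid: four recesses 20 x 20, 5 deep, at the same x, y. May be absent (None)
- box2: a box just like box1. Stacked with its feet in the recesses of the lid below (either way round), its origin is 52 above the lower box's; 57 if it rides on top of the lid. May be absent (None)
- box3: a box just like box1; may be absent (None)
- box4: a box just like box1; may be absent (None)
- sanitiser: bystander: white bottle, 68 across, 170 high, origin at the centre of its underside; leave alone
- glove_carton: bystander: white glove carton 120 x 230 x 75 high, origin at the centre of its underside; leave alone
- basket: bystander: open blue basket 130 x 200 x 60 high, origin at the centre of its underside; leave alone

How it is judged:
On the way, in this order (a step that is already met when the one before it is completed fails the run):
1. the door is pulled open past its catch (value of joint door above 1.2 rad), for 0.2 s.
2. with the door still open, all boxes stand on the tray, side by side or stacked with the feet in the recesses, and released (x of box1 in the frame of tray between -0.03 and 0.03 m and y of box1 in the frame of tray between -0.075 and 0.075 m and z of each of box1, box2, box3, box4 in the frame of tray below 0.0555 m and angle between each of box1, box2, box3, box4's own z axis and vertical below 0.07 rad and (z of box1 in the frame of tray between -0.004 and 0.004 m or (horizontal distance between box1 and box2 below 0.006 m and z of box1 in the frame of box2 between 0.0475 and 0.0555 m) or (horizontal distance between box1 and box3 below 0.006 m and z of box1 in the frame of box3 between 0.0475 and 0.0555 m) or (horizontal distance between box1 and box4 below 0.006 m and z of box1 in the frame of box4 between 0.0475 and 0.0555 m)) and x of box2 in the frame of tray between -0.03 and 0.03 m and y of box2 in the frame of tray between -0.075 and 0.075 m and (z of box2 in the frame of tray between -0.004 and 0.004 m or (horizontal distance between box2 and box1 below 0.006 m and z of box2 in the frame of box1 between 0.0475 and 0.0555 m) or (horizontal distance between box2 and box3 below 0.006 m and z of box2 in the frame of box3 between 0.0475 and 0.0555 m) or (horizontal distance between box2 and box4 below 0.006 m and z of box2 in the frame of box4 between 0.0475 and 0.0555 m)) and x of box3 in the frame of tray between -0.03 and 0.03 m and y of box3 in the frame of tray between -0.075 and 0.075 m and (z of box3 in the frame of tray between -0.004 and 0.004 m or (horizontal distance between box3 and box1 below 0.006 m and z of box3 in the frame of box1 between 0.0475 and 0.0555 m) or (horizontal distance between box3 and box2 below 0.006 m and z of box3 in the frame of box2 between 0.0475 and 0.0555 m) or (horizontal distance between box3 and box4 below 0.006 m and z of box3 in the frame of box4 between 0.0475 and 0.0555 m)) and x of box4 in the frame of tray between -0.03 and 0.03 m and y of box4 in the frame of tray between -0.075 and 0.075 m and (z of box4 in the frame of tray between -0.004 and 0.004 m or (horizontal distance between box4 and box1 below 0.006 m and z of box4 in the frame of box1 between 0.0475 and 0.0555 m) or (horizontal distance between box4 and box2 below 0.006 m and z of box4 in the frame of box2 between 0.0475 and 0.0555 m) or (horizontal distance between box4 and box3 below 0.006 m and z of box4 in the frame of box3 between 0.0475 and 0.0555 m)) and linear speed of each of box1, box2, box3, box4 below 0.03 m/s and value of joint door above 0.9 rad and contact force between the fingers and box1 below 0.2 N and contact force between the fingers and box2 below 0.2 N and contact force between the fingers and box3 below 0.2 N and contact force between the fingers and box4 below 0.2 N), for 0.2 s.
3. the door has snapped shut past the catch (value of joint door below 0.015 rad), for 0.3 s.
At the end, for the whole second after the job is handed in: Door shut within 0.015 rad; every present box at rest on the tray, tilt under 0.07 rad, within 30 mm (x) and 75 mm (y) of the tray centre, its origin within 4 mm of the tray floor, or 47.5 to 55.5 mm above it and within 6 mm over the box below; bystanders not shoved over 30 mm (value of joint door below 0.015 rad and x of box1 in the frame of tray between -0.03 and 0.03 m and y of box1 in the frame of tray between -0.075 and 0.075 m and z of each of box1, box2, box3, box4 in the frame of tray below 0.0555 m and angle between each of box1, box2, box3, box4's own z axis and vertical below 0.07 rad and (z of box1 in the frame of tray between -0.004 and 0.004 m or (horizontal distance between box1 and box2 below 0.006 m and z of box1 in the frame of box2 between 0.0475 and 0.0555 m) or (horizontal distance between box1 and box3 below 0.006 m and z of box1 in the frame of box3 between 0.0475 and 0.0555 m) or (horizontal distance between box1 and box4 below 0.006 m and z of box1 in the frame of box4 between 0.0475 and 0.0555 m)) and x of box2 in the frame of tray between -0.03 and 0.03 m and y of box2 in the frame of tray between -0.075 and 0.075 m and (z of box2 in the frame of tray between -0.004 and 0.004 m or (horizontal distance between box2 and box1 below 0.006 m and z of box2 in the frame of box1 between 0.0475 and 0.0555 m) or (horizontal distance between box2 and box3 below 0.006 m and z of box2 in the frame of box3 between 0.0475 and 0.0555 m) or (horizontal distance between box2 and box4 below 0.006 m and z of box2 in the frame of box4 between 0.0475 and 0.0555 m)) and x of box3 in the frame of tray between -0.03 and 0.03 m and y of box3 in the frame of tray between -0.075 and 0.075 m and (z of box3 in the frame of tray between -0.004 and 0.004 m or (horizontal distance between box3 and box1 below 0.006 m and z of box3 in the frame of box1 between 0.0475 and 0.0555 m) or (horizontal distance between box3 and box2 below 0.006 m and z of box3 in the frame of box2 between 0.0475 and 0.0555 m) or (horizontal distance between box3 and box4 below 0.006 m and z of box3 in the frame of box4 between 0.0475 and 0.0555 m)) and x of box4 in the frame of tray between -0.03 and 0.03 m and y of box4 in the frame of tray between -0.075 and 0.075 m and (z of box4 in the frame of tray between -0.004 and 0.004 m or (horizontal distance between box4 and box1 below 0.006 m and z of box4 in the frame of box1 between 0.0475 and 0.0555 m) or (horizontal distance between box4 and box2 below 0.006 m and z of box4 in the frame of box2 between 0.0475 and 0.0555 m) or (horizontal distance between box4 and box3 below 0.006 m and z of box4 in the frame of box3 between 0.0475 and 0.0555 m)) and linear speed of each of box1, box2, box3, box4 below 0.03 m/s); the robot touches nothing.
It fails at once if the hand sanitiser bottle is shoved more than 30 mm (distance of sanitiser from where it was at the start of the episode above 0.03 m).
It fails at once if the glove carton is shoved more than 30 mm (distance of glove_carton from where it was at the start of the episode above 0.03 m).
It fails at once if the blue basket is shoved more than 30 mm (distance of basket from where it was at the start of the episode above 0.03 m).
Of box1, box2, box3, box4 only 3 to 4 are there at a start; the rules pass over those that are not, and their reading is None.
At some moment in a run one of box1, box2, box3, box4 may be knocked a few centimetres aside while the robot is not near it.
It also fails if it takes over 210 s, if anything falls off the work surface, if the arm or the gripper's body presses on something with over 40 N, if the wrist force passes 120 N, or if a joint passes its speed limit or range.

ROBOT

A 7-joint arm with a two-finger parallel gripper is mounted at the origin on the work surface. World frame = base frame: x ahead of the robot, y to its left, z up, the work surface at z = 0. Lengths are in m, angles in rad, forces in N, time in s.
With the tool pointing down it reaches from about 0.4 to 0.9 m from the base axis. Payload 5.6 kg.
Tool frame: the origin (TCP) lies midway between the tips of the shut fingers; the grasp point (between the pads) lies 19 mm behind it; y points along the fingers, z is the direction in which the jaws open and shut, and the axes are right-handed (so a half turn about y gives the same grasp; the last joint's range is limited). The gripper opens to 92 mm and grips with 3 to 60 N. Pads are 20 mm wide; open, the fingers measure 128 mm over their backs; the gripper's body (75 mm by 189 mm) begins 69 mm behind the grasp point.
Start: joints at [-1.259, 0.468, -0.012, 1.603, 0.006, 1.071, -0.056], TCP at [0.226, 0.61, 0.177] pointing down, gripper open.
Joint ranges: [-2.53, 2.53], [-0.31, 2.02], [-1.57, 1.55], [0.28, 2.44], [-1.29, 4.43], [0.15, 1.84], [-2.92, 2.92]. Speed limits (rad/s): [2.57, 2.57, 3.14, 3.14, 3.14, 3.14, 3.14].

INTERFACE

Orientations are given as a 3x3 rotation matrix whose columns are the frame's x, y, z axes.
In Python, from station import env, effector, solver, viewer, workorder, search_frame, tip_of gives the robot as it stands. Calls block until the motion is done:
- env.reach(position, orientation): joint-space move of the TCP to a pose.
- env.movel(position, frame=None, rate=0.15): straight line of the TCP; frame=None keeps the orientation; rate is the mean speed in m/s.
- env.goto_joints(angles): joint-space move.
- effector.release() and effector.grasp(squeeze=None): open the fingers fully, or close them until they stop; squeeze is the grip in N (None keeps the last).
- env.pause(seconds).
- solver.inverse_kinematics(position, orientation): joint angles nearest the present ones, or None.
- env.sense(): the state.
- viewer.read_camera(name): name is "side" or "top"; returns (picture, depth): 480x640x3 uint8, red, green, blue; 480x640 float32, m along the optical axis (not along the pixel's ray), 0 where there is no reading.
- viewer.camera_info(name): a dict with "intrinsics" (3x3 intrinsics, pixels), "eye" and "rotation" of the camera in the world. Camera axes: x right, y up, looking along -z (the intrinsics and any distortion apply to the point x, -y, -z); pixel columns grow to the right and rows downward; lengths in m; the calibration is good to about 2 mm. A picture is of the moment at which its call begins. camera_info takes no time and is no camera call.
A pose or a line that the arm cannot do raises env.PlanningError and nothing moves.
- workorder.finish_job(): hands the job in, once; it reports no verdict.
Trained networks look in the newest picture that a camera, given by its name, has taken for a name from the list of things; names that differ only in an ending like _2 or _b are one class to them, and where a whole thing is asked for, a point or a joint stands for the part that bears it (a point fixed in the world has none). Each returns a list of dicts, best first, with "score" (0 to 1); they miss things now and then, are a little off and sometimes report something else, mostly with a low value. They report only what shows in the picture. A call takes as long as a camera call.
- search_frame(camera, name): "at" ([x, y, z] in m, in world coordinates, good to about 4 mm: the middle of the surface that is visible of it).
- tip_of(camera, name): "at" ([x, y, z] in m, in world coordinates, good to about 4 mm: a listed point, or the origin of a listed thing).
The state is a dict: "t": time; "joint_positions": joint angles; "joint_velocities": joint speeds; "tau": joint torques, N m; "ee_pos": TCP position; "tcp_rot": TCP orientation; "wrist_force": force on the tool from outside, world axes, zero at the start; "moment": the same for the moment, N m; "gripper_width": finger opening in m.
Only numpy, scipy, OpenCV 4.12 (cv2) and the standard library are available. Lean on these libraries where they do the work, as an engineer would, in place of code of your own. Each camera call takes 0.05 s, during which the arm holds its last target. There are 200 camera calls.

## Working session

There is one attempt and no reset: what is moved stays moved. The work goes in short steps, each a Python script; the robot and the scene stay as the last script left them, time stands still between calls to the robot, and variables do not carry over. Pictures are saved under pics/ and viewed, about 12 in all and at most 16, crops included, and the job is handed in when it is done.

```bash
mkdir -p pics; ls
cat > look.py <<'E'
from station import *
import numpy as np, cv2
def snap(cam,name=None):
    p,d=viewer.read_camera(cam)
    if name: cv2.imwrite(f'pics/{name}.png',p[:,:,::-1])
    return p,d
def cloud(cam,d):
    I=viewer.camera_info(cam);K=np.array(I['intrinsics']);R=np.array(I['rotation']);e=np.array(I['eye'])
    v,u=np.mgrid[:480,:640]
    X=np.stack([(u-K[0,2])/K[0,0]*d,-(v-K[1,2])/K[1,1]*d,-d],-1)
    return X@R.T+e
E
python3 - <<'E'
from look import *
for c in ('side','top'):
    p,d=snap(c,c+'0'); I=viewer.camera_info(c); print({k:np.round(v,3).tolist() if k!='name' else v for k,v in I.items()})
    np.save(f'pics/{c}0.npy',cloud(c,d)*(d>0)[...,None])
    for n in ('cabinet','hinge','handle','tray','box1','sanitiser','glove_carton','basket'):
        print(c,n,[(np.round(r['at'],3).tolist(),round(r['score'],2)) for r in tip_of(c,n)][:6])
print(env.sense())
E
```

```text
pics
{'intrinsics': [[621.108, 0.0, 319.208], [0.0, 621.108, 247.696], [0.0, 0.0, 1.0]], 'eye': [0.052, 0.475, 1.607], 'rotation': [[-0.607, 0.729, -0.317], [-0.795, -0.554, 0.247], [0.005, 0.402, 0.916]]}
side cabinet [([0.75, 0.058, 0.003], 0.93)]
side hinge [([0.666, 0.188, 0.155], 0.69)]
side handle [([0.621, -0.038, 0.124], 0.8), ([0.422, -0.366, -0.006], 0.69)]
side tray [([0.585, -0.232, -0.001], 0.68)]
side box1 [([0.588, -0.375, 0.004], 0.95), ([0.423, -0.235, 0.002], 0.72), ([0.582, -0.233, -0.002], 0.71), ([0.417, -0.37, -0.006], 0.65)]
side sanitiser [([0.73, -0.256, -0.001], 0.63)]
side glove_carton [([0.638, 0.467, 0.002], 0.72)]
side basket [([0.388, 0.467, 0.0], 0.69)]
{'intrinsics': [[591.705, 0.0, 312.696], [0.0, 591.705, 231.921], [0.0, 0.0, 1.0]], 'eye': [0.326, 0.067, 1.62], 'rotation': [[-0.02, 0.986, -0.164], [-1.0, -0.018, 0.014], [0.011, 0.164, 0.986]]}
top cabinet []
top hinge [([0.665, 0.186, 0.156], 0.7)]
top handle [([0.625, -0.036, 0.126], 0.63), ([0.424, -0.37, -0.003], 0.33)]
top tray []
top box1 [([0.423, -0.368, -0.001], 0.92), ([0.582, -0.231, 0.0],
[... 257 characters left out ...]
 1.07138249, -0.05627607]), 'joint_velocities': array([-0.00087072, -0.00183003, -0.00039689,  0.00109273,  0.00215991,
        0.00026565,  0.00047542]), 'tau': array([ 5.86636525e-04, -5.20397151e+01, -1.20767369e-02, -2.44061619e+01,
       -5.66308375e-02,  1.10942408e-02,  1.39025397e-05]), 'ee_pos': array([0.22584048, 0.60949924, 0.17697996]), 'tcp_rot': array([[ 9.37709653e-01,  4.38202714e-05,  3.47419925e-01],
       [-3.47419926e-01,  8.48357774e-07,  9.37709654e-01],
       [ 4.07959552e-05, -9.99999999e-01,  1.60195487e-05]]), 'wrist_force': array([-0.66536733,  0.29009455, -0.35218875]), 'moment': array([0.00381501, 0.00023525, 0.03852585]), 'gripper_width': 0.09200558928544479}
```

View pics/top0.png

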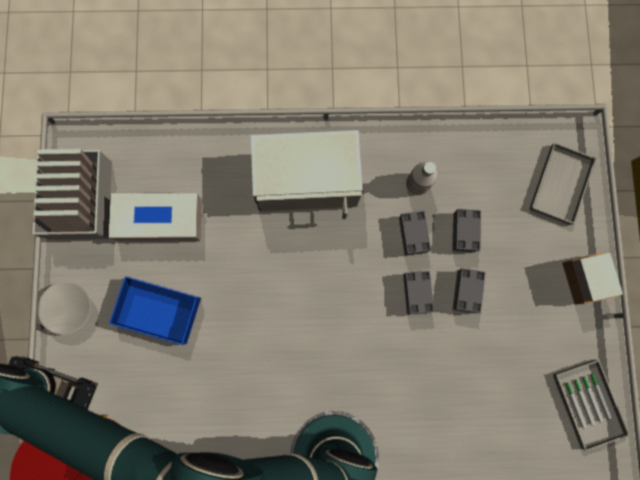

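View pics/side0.png

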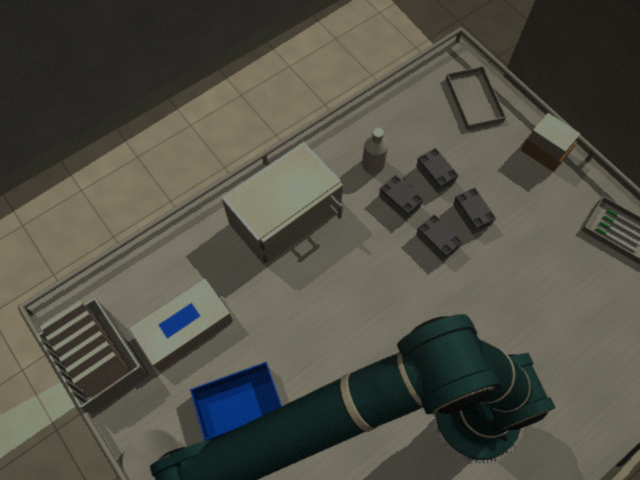

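```bash
cat >> look.py <<'E'
def boxes(P,zlo=.045,zhi=.063,roi=(.33,.75,-.47,-.12)):
    """lid tops: (x,y,yaw,long,short,z) from a cloud"""
    g=np.zeros((700,1100),np.uint8) # 1 mm cells, x 0.2.., y -0.55..
    m=(P[...,2]>zlo)&(P[...,2]<zhi)&(P[...,0]>roi[0])&(P[...,0]<roi[1])&(P[...,1]>roi[2])&(P[...,1]<roi[3])
    q=P[m]; g[((q[:,0]-.2)*1000).astype(int),((q[:,1]+.55)*1000).astype(int)]=255
    g=cv2.morphologyEx(g,cv2.MORPH_CLOSE,np.ones((7,7)))
    out=[]
    for c in cv2.findContours(g,cv2.RETR_EXTERNAL,cv2.CHAIN_APPROX_NONE)[0]:
        if cv2.contourArea(c)<2500: continue
        (cy,cx),(w,h),a=cv2.minAreaRect(c)
        b=cv2.boxPoints(((cy,cx),(w,h),a)); e=[b[1]-b[0],b[2]-b[1]]; e=max(e,key=np.linalg.norm)
        yaw=np.arctan2(e[0],e[1]) # angle measured: col=y,row=x
        yaw=(np.arctan2(e[0],e[1])) ; yaw=(np.pi/2-yaw+np.pi/2)%np.pi-np.pi/2
        out.append((cx/1000+.2,cy/1000-.55,yaw,max(w,h),min(w,h)))
    return out
E
python3 - <<'E'
from look import *
for c in ('top','side'):
    P=np.load(f'pics/{c}0.npy')
    for b in boxes(P): print(c,np.round(b,3))
    # cabinet top
    m=(P[...,2]>.148)&(P[...,2]<.168)&(P[...,0]>.55)&(P[...,0]<.95)&(P[...,1]>-.2)&(P[...,1]<.3)
    q=P[m][:,:2].astype(np.float32); print(c,len(q),np.median(P[m][:,2]),cv2.minAreaRect(q), cv2.boxPoints(cv2.minAreaRect(q)).round(3).tolist())
E
```

```text
top [  0.587  -0.375  -1.491 112.401  68.142]
top [  0.582  -0.233   1.464 112.488  67.196]
top [  0.422  -0.235   1.515 113.436  67.119]
top [  0.423  -0.37   -1.399 112.393  67.683]
top 7088 0.15627699551514296 ((0.7239157557487488, 0.05905521661043167), (0.21912865340709686, 0.2786794900894165), 1.831874132156372) [[0.6100000143051147, 0.19499999284744263], [0.6190000176429749, -0.08399999886751175], [0.8379999995231628, -0.07699999958276749], [0.8289999961853027, 0.20200000703334808]]
side [  0.585  -0.375  -1.492 115.693  69.652]
side [  0.58   -0.233   1.454 114.263  69.6  ]
side [  0.419  -0.234   1.522 114.245  69.828]
side [  0.42   -0.37   -1.383 116.197  69.98 ]
side 6109 0.1575483792159491 ((0.722662627696991, 0.0587347075343132), (0.22216704487800598, 0.2821471393108368), 1.8455841541290283) [[0.6069999933242798, 0.19599999487400055], [0.6159999966621399, -0.0860000029206276], [0.8379999995231628, -0.07900000363588333], [0.8289999961853027, 0.2029999941587448]]
```

The top view shows four boxes, at pixels (415,233), (467,230), (418,292) and (469,290). The cabinet is at about (305,165), with its handle at about (302,218). The side view agrees, and nothing is in the way. My yaw formula had the wrong sign, so I'll fix that and then open the door.

```bash
python3 - <<'E'
s=open('look.py').read()
i=s.index("        yaw=np.arctan2(e[0],e[1]) #"); j=s.index("        out.append")
s=s[:i]+"        yaw=(np.arctan2(e[0],e[1])+np.pi/2)%np.pi-np.pi/2\n"+s[j:]
s+='''
def down(a):
    "tool pointing down, jaw axis at world angle a"
    c,s=np.cos(a),np.sin(a); return np.array([[s,0,c],[-c,0,s],[0,-1,0]])
def rot(a): return np.array([[np.cos(a),-np.sin(a)],[np.sin(a),np.cos(a)]])
Y0=.032 # cabinet yaw
def door_pt(H,th,x,y): return np.array(H)+rot(Y0-th)@[x,y]
def st(msg=''):
    s=env.sense(); print(msg,'t',round(s['t'],1),'p',s['ee_pos'].round(4),'F',s['wrist_force'].round(1),'w',round(s['gripper_width'],4),flush=True)
    return s
'''
open('look.py','w').write(s)
E
cat > open.py <<'E'
from look import *
P=np.load('pics/top0.npy'); Q=np.load('pics/side0.npy')
for A in (P,Q):
    m=(A[...,2]>.14)&(A[...,2]<.165)&(A[...,0]>.6)&(A[...,0]<.636)&(A[...,1]>-.06)&(A[...,1]<0); print('bar',len(A[m]),A[m].mean(0).round(4))
hd=np.array([.624,-.036]); H=hd-rot(Y0)@[-.052,-.225]; print('hinge',H)
p=env.sense()['ee_pos']
env.movel([*p[:2],.32],rate=.3)
a=np.pi/2+Y0
env.reach([*hd,.27],down(a)); st('above')
env.movel([*hd,.112],rate=.12); st('at')
effector.grasp(squeeze=45); st('grasp')
for th in [.05,.1,.2,.4,.6,.8,1.,1.2,1.4,1.6,1.74]:
    env.movel([*door_pt(H,th,-.052,-.225),.112],down(a-th),rate=.1); s=st(th)
    if np.linalg.norm(s['wrist_force'])>60: break
E
python3 open.py
```

```text
bar 28 [ 0.6245 -0.0377  0.1483]
bar 33 [ 0.6217 -0.036   0.1487]
hinge [0.66877461 0.19054853]
above t 4.2 p [ 0.6241 -0.0348  0.2699] F [ 0.7 -0.2 -0.3] w 0.0917
at t 5.7 p [ 0.6246 -0.0361  0.1128] F [0.1 0.3 0.4] w 0.0917
grasp t 7.0 p [ 0.624  -0.0385  0.1118] F [ 1.9 -5.4 -2.6] w 0.0064
0.05 t 7.2 p [ 0.611  -0.0356  0.1117] F [-1.9 -5.2  1.8] w 0.0059
0.1 t 7.5 p [ 0.6    -0.0325  0.1117] F [-1.6 -5.7 -0.7] w 0.0061
0.2 t 7.9 p [ 0.578  -0.0246  0.1117] F [-2.9 -5.8 -0.2] w 0.0062
0.4 t 8.5 p [ 0.537  -0.0023  0.1117] F [-4.  -4.7  1.8] w 0.0064
0.6 t 9.1 p [0.5011 0.0281 0.1116] F [-4.8 -4.9  2.1] w 0.0064
0.8 t 9.7 p [0.4723 0.0648 0.1116] F [-5.6 -2.4  3.5] w 0.0064
1.0 t 10.3 p [0.4516 0.1061 0.1116] F [-4.8 -0.6  1.8] w 0.0063
1.2 t 10.9 p [0.4398 0.1499 0.1116] F [-6.3 -0.5  0.8] w 0.0063
1.4 t 11.5 p [0.4368 0.1956 0.1117] F [-4.8 -0.   1.2] w 0.0065
1.6 t 12.1 p [0.4429 0.2411 0.1117] F [-5.3  0.4 -2.1] w 0.0066
1.74 t 12.6 p [0.4526 0.2719 0.1118] F [-4.8  1.5 -4.3] w 0.0062
```

```bash
cat > l2.py <<'E'
from look import *
effector.release(); p=env.sense()['ee_pos']
env.movel([*p[:2],.3],rate=.25)
env.reach([.5,-.3,.3],down(np.pi/2)); st()
for c in ('top','side'):
    p,d=snap(c,c+'1'); np.save(f'pics/{c}1.npy',cloud(c,d)*(d>0)[...,None])
    for n in ('hinge','handle','tray','box1'):
        print(c,n,[(np.round(r['at'],3).tolist(),round(r['score'],2)) for r in tip_of(c,n)][:6])
    P=np.load(f'pics/{c}1.npy')
    for b in boxes(P): print(c,np.round(b,3))
E
python3 l2.py
```

```text
t 17.3 p [ 0.5003 -0.2991  0.2998] F [ 0.1 -0.9 -0.9] w 0.0917
top hinge [([0.668, 0.184, 0.155], 0.64)]
top handle [([0.452, 0.274, 0.126], 0.91), ([0.58, -0.232, 0.002], 0.43)]
top tray [([0.729, -0.253, 0.002], 0.67)]
top box1 [([0.592, -0.377, -0.001], 0.95), ([0.418, -0.236, -0.0], 0.9), ([0.423, -0.371, 0.0], 0.84), ([0.58, -0.233, -0.001], 0.73)]
top [ 0.617 -0.377  1.488 65.274 51.405]
top [  0.581  -0.232   0.114 112.127  66.368]
top [  0.424  -0.371  -0.186 114.341  67.21 ]
top [ 4.21000e-01 -2.34000e-01  5.50000e-02  1.12826e+02  6.54550e+01]
side hinge [([0.665, 0.184, 0.157], 0.81)]
side handle [([0.452, 0.276, 0.121], 0.66)]
side tray [([0.53, 0.14, 0.022], 0.8)]
side box1 [([0.587, -0.374, 0.002], 0.97), ([0.42, -0.371, -0.006], 0.72), ([0.586, -0.228, -0.002], 0.67), ([0.389, 0.467, -0.001], 0.63), ([0.423, -0.236, -0.002], 0.58), ([0.531, 0.141, 0.02], 0.22)]
side [ 5.85000e-01 -3.74000e-01 -7.70000e-02  1.15275e+02  6.97940e+01]
side [ 5.80000e-01 -2.34000e-01  1.11000e-01  1.15622e+02  7.12280e+01]
side [  0.422  -0.37   -0.207 116.808  71.589]
side [ 4.18000e-01 -2.33000e-01  2.70000e-02  1.13656e+02  7.16850e+01]
```

View pics/top1.png

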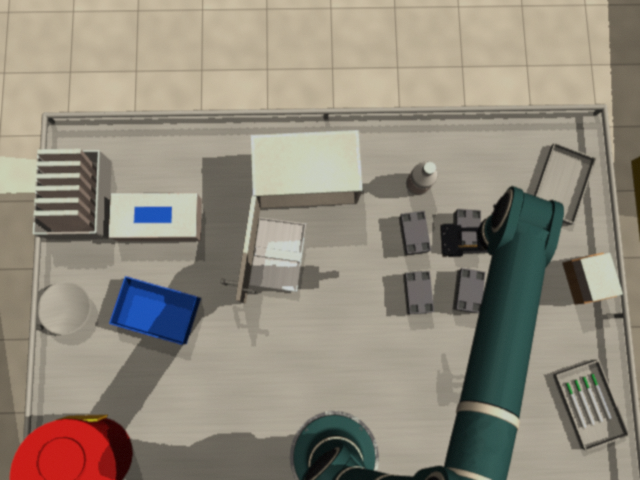

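The top view shows the door square open, with its panel running from pixel (255,198) to (240,298). The empty tray is at (278,255), and all four boxes are still standing. Next I'll measure the tray in the door's axes.

Run:
```python
from look import *
H=np.array([.6688,.1905]);
for c in ('top','side'):
    P=np.load(f'pics/{c}1.npy').reshape(-1,3); 
    m=(np.abs(P[:,2]-.156)<.006)&(P[:,0]<.655)&(P[:,0]>.38)&(P[:,1]>.15)&(P[:,1]<.26); q=P[m][:,:2]
    r=cv2.minAreaRect(q.astype(np.float32)); print(c,'panel',len(q),np.round(r[0],4),np.round(r[1],4),r[2])
    u=np.linalg.svd(q-q.mean(0),full_matrices=False)[2][0]; print('dir',np.arctan2(-u[1],-u[0])%np.pi)
    th=1.746; D=(P[:,:2]-H)@rot(Y0-th)
    pm=(P[:,2]>.01)&(P[:,2]<.05)&(D[:,0]>-.02)&(D[:,0]<.2)&(D[:,1]<0.02)&(D[:,1]>-.3)
    d=D[pm]; z=P[pm,2]; r=cv2.minAreaRect(d.astype(np.float32)); print('tray in door',np.round(r[0],4),np.round(r[1],4),r[2],cv2.boxPoints(r).round(3).tolist(),'z',np.median(z))
    print('panel in door x', D[m][:,0].min().round(4),D[m][:,0].max().round(4),D[m][:,1].min().round(4),D[m][:,1].max().round(4))
    h=(z>.0285)&(d[:,0]>.03)&(d[:,0]<.11); print('y hist of lip pts',np.histogram(d[h,1],bins=np.arange(-.26,0,.01)))
```

```text
top panel 459 [0.5294 0.2226] [0.0554 0.253 ] 87.8569564819336
dir 2.988761234314309
tray in door [ 0.0754 -0.1325] [0.2898 0.1861] 83.58322143554688 [[-0.032999999821186066, -0.26600000262260437], [0.15199999511241913, -0.28700000047683716], [0.18400000035762787, 0.0010000000474974513], [-0.0010000000474974513, 0.02199999988079071]] z 0.023639193680920823
panel in door x -0.0312 0.0266 -0.2692 -0.0141
y hist of lip pts (array([ 0,  0,  0,  1, 32,  4, 12,  5,  5,  6,  6,  2, 71, 81, 44,  2,  2,
        6,  7,  5, 10,  8, 21,  0,  0]), array([-0.26, -0.25, -0.24, -0.23, -0.22, -0.21, -0.2 , -0.19, -0.18,
       -0.17, -0.16, -0.15, -0.14, -0.13, -0.12, -0.11, -0.1 , -0.09,
       -0.08, -0.07, -0.06, -0.05, -0.04, -0.03, -0.02, -0.01]))
side panel 472 [0.5281 0.225 ] [0.0605 0.2549] 88.18058013916016
dir 2.9860386468513744
tray in door [ 0.0774 -0.1331] [0.3078 0.1829] 88.51490020751953 [[-0.017999999225139618, -0.2849999964237213], [0.16500000655651093, -0.289000004529953], [0.17299999296665192, 0.017999999225139618], [-0.009999999776482582, 0.023000000044703484]] z 0.024821982505639495
panel in door x -0.0354 0.0278 -0.2715 -0.015
y hist of lip pts (array([ 0,  0,  0, 23, 17,  6,  9, 11,  9,  6, 12, 24, 90, 84, 28,  9,  8,
        9,  7,  8,  7, 16, 39,  0,  0]), array([-0.26, -0.25, -0.24, -0.23, -0.22, -0.21, -0.2 , -0.19, -0.18,
       -0.17, -0.16, -0.15, -0.14, -0.13, -0.12, -0.11, -0.1 , -0.09,
       -0.08, -0.07, -0.06, -0.05, -0.04, -0.03, -0.02, -0.01]))
```

```bash
cat >> look.py <<'E'
H=np.array([.6688,.1905]); TH=1.748; TY=-.128
def see(cams=('top','side')):
    "lids on the trolley, merged over cameras"
    L=[]
    for c in cams:
        p,d=snap(c); P=cloud(c,d)*(d>0)[...,None]
        L+= [b for b in boxes(P) if 108<b[3]<120 and 62<b[4]<74]
    out=[]
    while L:
        g=[b for b in L if np.hypot(b[0]-L[0][0],b[1]-L[0][1])<.02]; L=[b for b in L if b not in g]
        out.append(np.mean(g,0))
    return out
def pick(near,dz):
    env.reach([.45,-.02,.3],down(-1.2))
    B=see(); 
    for b in B: print('box',b.round(3))
    b=min(B,key=lambda b:np.hypot(b[0]-near[0],b[1]-near[1])); a=b[2]-np.pi/2
    effector.release()
    env.reach([b[0],b[1],.2],down(a)); env.movel([b[0],b[1],.1],rate=.25); env.movel([b[0],b[1],dz],rate=.1); st('down')
    effector.grasp(squeeze=30); s=st('gripped')
    env.movel([*s['ee_pos'][:2],.26],rate=.25); return st('lifted')
E
python3 - <<'E'
from look import *
for c in ('top','side'):
    P=np.load(f'pics/{c}1.npy').reshape(-1,3); D=(P[:,:2]-H)@rot(Y0-TH)
    m=(np.abs(P[:,2]-.156)<.005)&(D[:,1]>-.26)&(D[:,1]<-.05)&(abs(D[:,0])<.03)
    print(c,'panel x',np.histogram(D[m,0]*1000,bins=np.arange(-30,31,3)), np.percentile(D[m,1],[0,1]))
    for y in (-.24,-.18,-.1,-.06):
        k=m&(abs(D[:,1]-y)<.02); print(y,np.median(D[k,0]).round(4))
    l=(P[:,2]>.0285)&(P[:,2]<.045)&(D[:,1]>-.2)&(D[:,1]<-.05)&(D[:,0]>.11)&(D[:,0]<.16)
    print('outer lip',np.histogram(D[l,0]*1000,bins=np.arange(110,161,3)))
pick((.581,-.232),.044)
E
```

```text
top panel x (array([ 0,  0,  0,  0,  0,  0, 47, 82, 85, 87, 48,  0,  0,  0,  0,  0,  0,
        0,  0,  0]), array([-30, -27, -24, -21, -18, -15, -12,  -9,  -6,  -3,   0,   3,   6,
         9,  12,  15,  18,  21,  24,  27,  30])) [-0.25982168 -0.25882247]
-0.24 -0.0052
-0.18 -0.0045
-0.1 -0.0041
-0.06 -0.0038
outer lip (array([13,  9,  8,  7, 13, 11, 15, 36,  1,  0,  0,  0,  0,  0,  0,  0]), array([110, 113, 116, 119, 122, 125, 128, 131, 134, 137, 140, 143, 146,
       149, 152, 155, 158]))
side panel x (array([ 1,  0,  0,  0,  0,  2, 70, 84, 82, 89, 23,  0,  1,  0,  0,  0,  0,
        0,  0,  1]), array([-30, -27, -24, -21, -18, -15, -12,  -9,  -6,  -3,   0,   3,   6,
         9,  12,  15,  18,  21,  24,  27,  30])) [-0.25964607 -0.25844779]
-0.24 -0.0061
-0.18 -0.0053
-0.1 -0.0047
-0.06 -0.0034
outer lip (array([12, 11, 15, 11, 11, 14, 27, 40,  3,  0,  0,  0,  0,  0,  0,  0]), array([110, 113, 116, 119, 122, 125, 128, 131, 134, 137, 140, 143, 146,
       149, 152, 155, 158]))
box [ 5.8700e-01 -3.7500e-01 -8.9000e-02  1.1225e+02  6.6912e+01]
box [  0.582  -0.233   0.122 113.236  67.192]
box [ 4.19000e-01 -2.35000e-01  4.60000e-02  1.12951e+02  6.88230e+01]
box [  0.423  -0.371  -0.197 113.943  66.876]
down t 23.1 p [ 0.583  -0.2334  0.0445] F [ 0.5 -0.6 -0. ] w 0.0919
gripped t 24.5 p [ 0.5825 -0.2333  0.044 ] F [-0.1  0.9  0.5] w 0.0006
lifted t 25.5 p [ 0.5815 -0.2331  0.2585] F [-0.5 -0.  -0.2] w 0.0004
```

Run:
```python
from look import *
effector.release()
env.reach([.45,-.02,.3],down(-1.2))
p,d=snap('top'); P=cloud('top',d); q=cv2.resize(p[190:340,360:520],None,fx=5,fy=5,interpolation=cv2.INTER_CUBIC); cv2.imwrite('pics/boxes.png',q[:,:,::-1])
for b in see(): 
    k=np.hypot(P[...,0]-b[0],P[...,1]-b[1])<.02; print(b.round(3),np.percentile(P[k][:,2],[5,50,95]).round(4))
```

```text
[ 5.86000e-01 -3.75000e-01 -6.50000e-02  1.13445e+02  6.87540e+01] [0.0499 0.0558 0.0615]
[  0.582  -0.232   0.123 113.086  66.882] [0.0506 0.0559 0.0616]
[ 4.20000e-01 -2.34000e-01  5.60000e-02  1.12283e+02  6.82730e+01] [0.0488 0.0552 0.0605]
[  0.423  -0.371  -0.185 112.6    66.405] [0.05   0.0552 0.0603]
```

View pics/boxes.png

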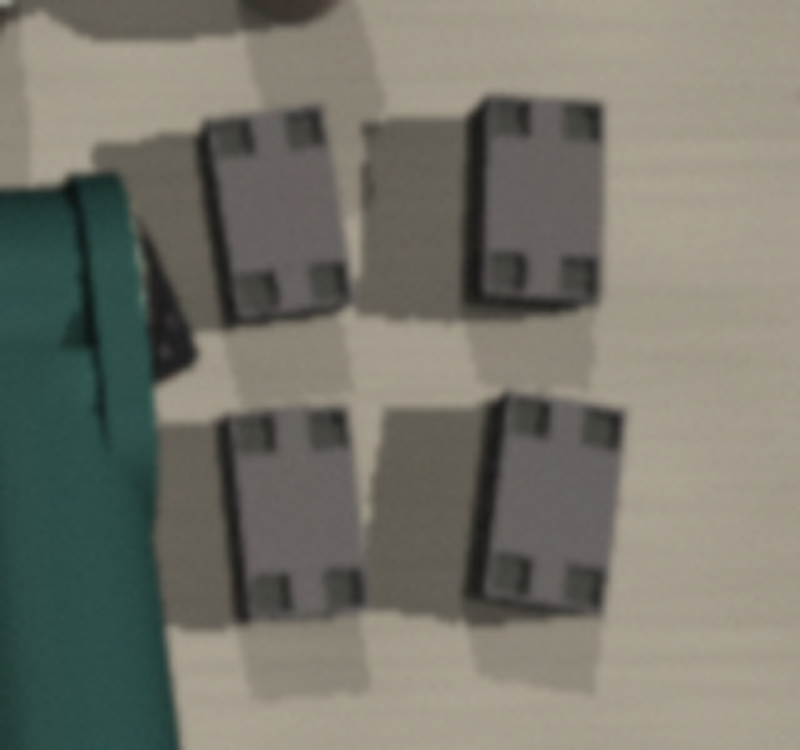

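The box hasn't moved, yet the fingers closed to zero at z = 0.044, which makes no sense. I'll repeat the descent and look at it from the side.

Run:
```python
from look import *
b=[.582,-.2325,.12]; a=b[2]-np.pi/2
env.reach([b[0],b[1],.2],down(a)); env.movel([b[0],b[1],.1],rate=.25); env.movel([b[0],b[1],.044],rate=.1); st('down')
p,d=snap('side'); p2,d2=snap('top')
effector.grasp(squeeze=30); s=st('g'); print(s['tcp_rot'].round(3))
p3,_=snap('side')
f=lambda p:cv2.resize(p[120:270,340:520],(400,333))
cv2.imwrite('pics/grip.png',np.vstack([np.hstack([f(p),f(p3)]),np.hstack([cv2.resize(p2[170:320,360:540],(400,266)),np.zeros((266,400,3),np.uint8)])])[:,:,::-1])
```

```text
down t 30.3 p [ 0.5825 -0.2326  0.0445] F [-0.4  1.4  0.8] w 0.0918
g t 31.8 p [ 0.582  -0.2325  0.044 ] F [ 0.3 -0.8 -0. ] w 0.0002
[[-0.993  0.     0.12 ]
 [-0.12  -0.    -0.993]
 [-0.    -1.     0.   ]]
```

View pics/grip.png

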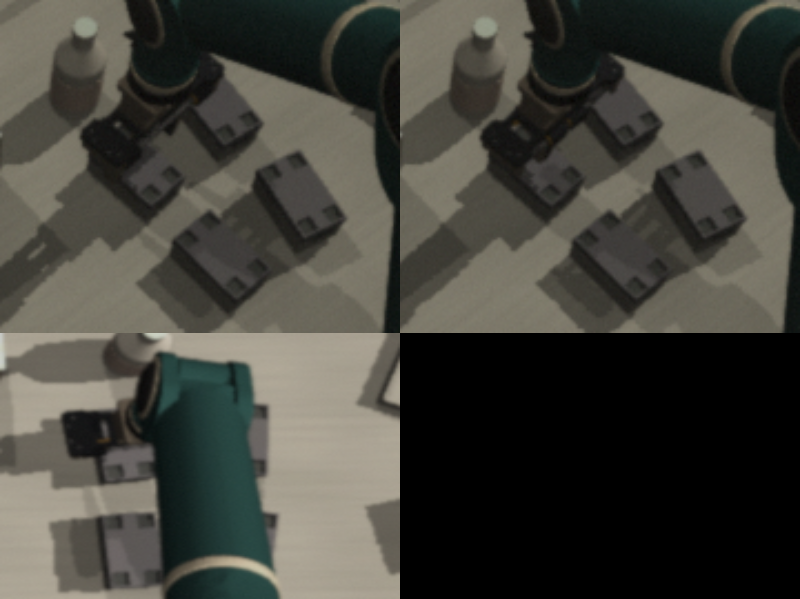

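The left panel shows the open jaws straddling the box. On the right they are shut while the box stays put, so the fingertips must be above the lid. I'll measure where the fingertips really are, using depth in free space.

Run:
```python
from look import *
p=env.sense()['ee_pos']; env.movel([*p[:2],.25],rate=.25)
ims=[]
for a in (.6,-1.0):
    env.reach([.5,-.02,.2],down(a))
    for o in (0,1):
        effector.release() if o else effector.grasp(); s=st(f'{a} open {o}'); t=s['ee_pos']
        for c in ('side','top'):
            p,d=snap(c); P=cloud(c,d); R=s['tcp_rot']; L=(P-t)@R
            m=(abs(L[...,0])<.03)&(abs(L[...,2])<.1)&(L[...,1]<.06)&(L[...,1]>-.085)&(d>0)
            q=L[m]; print(c,len(q),'tip y max (tool, + beyond TCP)',np.sort(q[:,1])[-8:].round(3), 'z rng',np.percentile(q[:,2],[1,99]).round(3),'x',np.percentile(q[:,0],[1,99]).round(3))
            I=viewer.camera_info(c); C=(t-I['eye'])@np.array(I['rotation']); K=np.array(I['intrinsics']); u=int(K[0,2]+K[0,0]*C[0]/-C[2]); v=int(K[1,2]-K[1,1]*C[1]/-C[2])
            if c=='side':
                w=p[v-50:v+50,u-66:u+67].copy(); w=cv2.resize(w,(400,300),interpolation=cv2.INTER_CUBIC); cv2.circle(w,(198,150),4,(255,0,0),1); ims.append(np.clip(w*1.8,0,255).astype(np.uint8))
cv2.imwrite('pics/fing.png',np.vstack([np.hstack(ims[:2]),np.hstack(ims[2:])])[:,:,::-1])
```

```text
0.6 open 0 t 34.4 p [ 0.5002 -0.0204  0.1999] F [ 0.4  0.1 -0.3] w 0.0003
side 97 tip y max (tool, + beyond TCP) [-0.041 -0.041 -0.041 -0.04  -0.04  -0.038 -0.038 -0.036] z rng [-0.015  0.013] x [-0.014 -0.008]Traceback (most recent call last):
  File "<stdin>", line 11, in <module>
    return _quantile_unchecked(
        a, q, axis, out, overwrite_input, method, keepdims, weights)
    return _ureduce(a,
                    func=_quantile_ureduce_func,
    ...<5 lines>...
                    overwrite_input=overwrite_input,
                    method=method)
    r = func(a, **kwargs)
    result = _quantile(arr,
                       quantiles=q,
    ...<2 lines>...
                       out=out,
                       weights=wgt)
    slices_having_nans = np.isnan(arr[-1, ...])
                                  ~~~^^^^^^^^^
IndexError: index -1 is out of bounds for axis 0 with size 0
```

Run:
```python
from look import *
ims=[]
for o in (0,1):
    if o: effector.release()
    s=st(f'open {o}'); t=s['ee_pos']; R=s['tcp_rot']
    for c in ('side',):
        p,d=snap(c); P=cloud(c,d); L=(P-t)@R
        for lo in np.arange(-.09,.03,.01):
            m=(abs(L[...,0])<.04)&(abs(L[...,2])<.1)&(L[...,1]>lo)&(L[...,1]<=lo+.01)&(d>0); q=L[m]
            if len(q)>1: print('%.2f'%lo,len(q),'jaw',q[:,2].min().round(3),q[:,2].max().round(3),'x',q[:,0].min().round(3),q[:,0].max().round(3))
        I=viewer.camera_info(c); C=(t-I['eye'])@np.array(I['rotation']); K=np.array(I['intrinsics']); u=int(K[0,2]+K[0,0]*C[0]/-C[2]); v=int(K[1,2]-K[1,1]*C[1]/-C[2])
        w=cv2.resize(p[v-50:v+50,u-66:u+67],(400,300),interpolation=cv2.INTER_CUBIC); cv2.circle(w,(200,151),5,(255,0,0),1); ims.append(np.clip(w*1.6,0,255).astype(np.uint8))
cv2.imwrite('pics/fing.png',np.hstack(ims)[:,:,::-1])
```

```text
open 0 t 34.5 p [ 0.5001 -0.0202  0.2   ] F [ 0.2  0.5 -0.1] w 0.0007
-0.09 20 jaw -0.017 0.013 x -0.014 -0.01
-0.08 22 jaw -0.015 0.011 x -0.014 -0.007
-0.07 24 jaw -0.015 0.014 x -0.013 -0.007
-0.06 19 jaw -0.014 0.012 x -0.013 -0.008
-0.05 14 jaw -0.014 0.011 x -0.012 -0.009
-0.04 7 jaw -0.012 0.011 x -0.01 -0.007
open 1 t 36.0 p [ 0.5  -0.02  0.2 ] F [-0.8 -0.2 -0.4] w 0.0918
-0.09 16 jaw -0.06 0.06 x -0.013 -0.005
-0.08 24 jaw -0.061 0.06 x -0.013 -0.003
-0.07 30 jaw -0.06 0.061 x -0.014 0.007
-0.06 20 jaw -0.059 0.058 x -0.014 0.001
-0.05 19 jaw -0.057 0.057 x -0.013 0.003
-0.04 5 jaw -0.05 0.055 x -0.01 -0.003
```

View pics/fing.png

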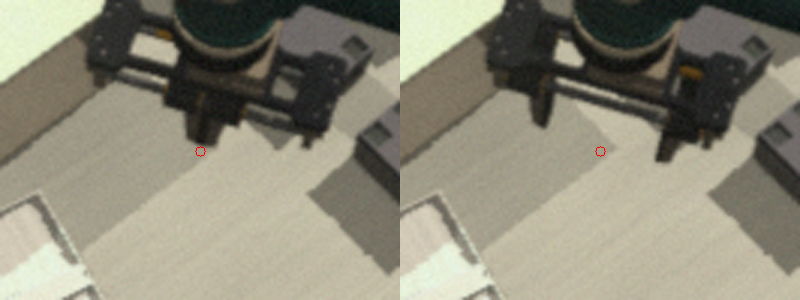

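The picture and the depth agree: the fingertips end about 35 mm above the reported TCP. I'll confirm with a gentle touch on the table and find where the gripper body begins.

Run:
```python
from look import *
s=env.sense();t=s['ee_pos'];R=s['tcp_rot']
for c in ('side','top'):
    p,d=snap(c); P=cloud(c,d); L=(P-t)@R
    for lo in np.arange(-.24,-.08,.015):
        m=(abs(L[...,0])<.07)&(abs(L[...,2])<.13)&(L[...,1]>lo)&(L[...,1]<=lo+.015)&(d>0); q=L[m]
        if len(q)>3: print(c,'%.3f'%lo,len(q),'jaw',np.percentile(q[:,2],[1,99]).round(3),'x',np.percentile(q[:,0],[1,99]).round(3))
effector.grasp(squeeze=20)
env.movel([.5,-.02,.02],rate=.2); f0=env.sense()['wrist_force'][2]
for z in np.arange(.01,-.045,-.004):
    try: env.movel([.5,-.02,z],rate=.05)
    except env.PlanningError as e: print('plan',z,e); break
    s=env.sense(); f=s['wrist_force'][2]-f0
    if abs(f)>4: print('touch z',z,s['ee_pos'],f); break
st(); env.movel([.5,-.02,.06],rate=.2)
```

```text
side -0.240 59 jaw [-0.037  0.03 ] x [-0.039 -0.008]
side -0.225 202 jaw [-0.041  0.033] x [-0.039  0.014]
side -0.210 18 jaw [-0.041 -0.016] x [-0.033  0.02 ]
side -0.195 56 jaw [-0.041  0.015] x [-0.027  0.011]
side -0.180 877 jaw [-0.094  0.093] x [-0.033  0.028]
side -0.165 372 jaw [-0.093  0.091] x [-0.034  0.027]
side -0.150 365 jaw [-0.083  0.083] x [-0.034  0.021]
side -0.135 47 jaw [-0.087  0.085] x [-0.034  0.014]
side -0.105 20 jaw [-0.056  0.057] x [-0.014  0.005]
side -0.090 35 jaw [-0.061  0.06 ] x [-0.014 -0.004]
top -0.180 225 jaw [0.057 0.095] x [-0.031  0.03 ]
top -0.165 75 jaw [0.051 0.094] x [-0.032  0.03 ]
top -0.150 49 jaw [0.041 0.084] x [-0.032 -0.022]
top -0.135 7 jaw [0.047 0.085] x [-0.032 -0.027]
touch z -0.038 [ 0.50065971 -0.01998787 -0.03719375] 9.985430027807972
 t 41.9 p [ 0.5007 -0.02   -0.0372] F [-2.2 -0.4  9.4] w 0.0003
```

Contact came at TCP z = -0.0365 with the fingers shut, so the tool sits 36.5 mm higher than reported. The handle was therefore gripped near its top, which was still good enough. I'll add the offset and carry on.

```bash
cat >> look.py <<'E'
OFF=.0365; TH=1.752   # real tip z = reported z + OFF
def pick(near,dz=.037):
    env.reach([.45,-.02,.25],down(-1.2)); effector.release()
    B=see()
    for b in B: print('box',b.round(3))
    b=min(B,key=lambda b:np.hypot(b[0]-near[0],b[1]-near[1])); a=b[2]-np.pi/2
    env.reach([b[0],b[1],.12],down(a)); env.movel([b[0],b[1],dz-OFF],rate=.12); st('down')
    effector.grasp(squeeze=30); s=st('gripped')
    if s['gripper_width']<.045: print('NO GRIP'); return False
    env.movel([*s['ee_pos'][:2],.22],rate=.25); st('lifted'); return True
def tray_xy(ty,tx=0): return door_pt(H,TH,.068+tx,TY+ty)
def put(xy,zbase,dz=.037,up=.001,a=None):
    "set the held box down with its sole at zbase; stop at contact"
    a=np.pi/2+Y0-TH if a is None else a
    env.reach([*xy,.22],down(a)); env.movel([*xy,zbase+dz-OFF+.02],rate=.2)
    f0=env.sense()['wrist_force'][2]
    for h in (.01,.006,.003,up):
        env.movel([*xy,zbase+dz-OFF+h],rate=.05); s=st('h%.3f'%h)
        if s['wrist_force'][2]-f0>8: print('contact'); break
    effector.release(); s=st('released'); env.movel([*s['ee_pos'][:2],.22],rate=.25)
E
python3 - <<'E'
from look import *
if pick((.582,-.233)): put(tray_xy(.048),.024)
E
```

```text
box [ 5.87000e-01 -3.75000e-01 -9.50000e-02  1.13771e+02  6.76940e+01]
box [ 5.82000e-01 -2.33000e-01  1.12000e-01  1.12527e+02  6.61440e+01]
box [ 4.20000e-01 -2.34000e-01  6.20000e-02  1.12564e+02  6.83890e+01]
box [  0.423  -0.371  -0.176 112.263  66.589]
down t 47.5 p [ 0.5829 -0.2331  0.0014] F [0.5 0.1 0.1] w 0.092
gripped t 48.1 p [ 0.5823 -0.233   0.0008] F [ 0.1 -0.   2.5] w 0.0637
lifted t 49.1 p [ 0.5809 -0.2326  0.2179] F [ 0.1 -0.1 -4.1] w 0.0638
h0.010 t 51.8 p [0.5794 0.135  0.0344] F [-0.3 -1.1 -3.9] w 0.064
h0.006 t 52.1 p [0.5806 0.1355 0.0314] F [-0.8 -0.5  0.1] w 0.0637
h0.003 t 52.3 p [0.582  0.1359 0.0307] F [-7.1 -2.1 15.2] w 0.0639
contact
released t 52.9 p [0.5821 0.136  0.0309] F [-6.7 -2.9 17.6] w 0.0917
```

```bash
cat >> look.py <<'E'
def traylook(name=None,zr=((.072,.09),(.124,.142))):
    for c in ('top','side'):
        p,d=snap(c); P=cloud(c,d)*(d>0)[...,None]
        for n in ('handle',): print(c,n,[(np.round(r['at'],3).tolist(),round(r['score'],2)) for r in tip_of(c,n)][:2])
        for lo,hi in zr:
            for b in boxes(P,lo,hi,(.4,.68,0.02,.19)):
                D=rot(Y0-TH).T@(np.array(b[:2])-H)-[.068,TY]; 
                k=np.hypot(P[...,0]-b[0],P[...,1]-b[1])<.025
                print(c,'lid z%.3f'%lo,np.round(b,3),'tray xy',D.round(4),'yaw rel',round((b[2]-(Y0-TH)+np.pi/2)%np.pi-np.pi/2,3),'z',np.median(P[k][:,2]).round(4))
        if name:
            q=p[180:320,220:340] if c=='top' else p[180:340,220:400]; cv2.imwrite(f'pics/{name}_{c}.png',cv2.resize(q,None,fx=4,fy=4,interpolation=cv2.INTER_CUBIC)[:,:,::-1])
E
python3 - <<'E'
from look import *
env.reach([.45,-.12,.25],down(-1.2)); traylook('tr1')
E
```

```text
top handle [([0.454, 0.275, 0.128], 0.91)]
top lid z0.072 [  0.581   0.135   1.427 111.616  65.389] tray xy [-0.0006  0.0498] yaw rel 0.005 z 0.0793
side handle [([0.454, 0.277, 0.123], 0.75)]
side lid z0.072 [  0.579   0.136   1.452 109.491  68.543] tray xy [-0.0005  0.0473] yaw rel 0.03 z 0.0804
```

View pics/tr1_top.png

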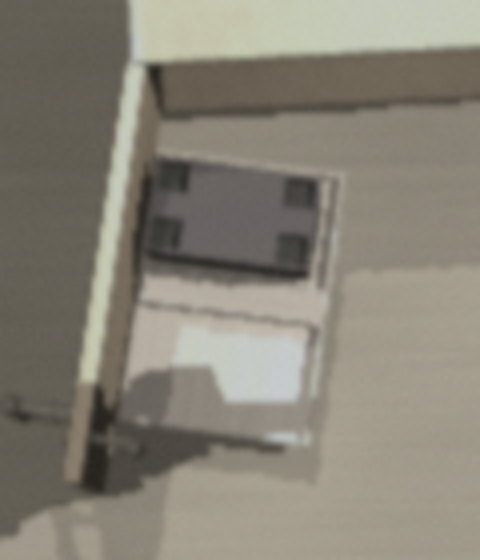

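The first box is seated in the hinge bay: lid z 0.080, tray xy (0, 0.048), and in the picture it sits inside the lips. The 17 N came from the gripper body resting on the cabinet top. Next box.

Run:
```python
from look import *
if pick((.420,-.234)): 
    put(tray_xy(-.053),.024,up=.0)
    env.reach([.45,-.12,.25],down(-1.2)); traylook()
```

```text
box [ 5.86000e-01 -3.74000e-01 -8.80000e-02  1.13969e+02  6.65360e+01]
box [ 4.2000e-01 -2.3500e-01  5.0000e-02  1.1268e+02  6.8180e+01]
box [  0.423  -0.37   -0.19  113.422  67.003]
down t 58.1 p [ 0.4204 -0.2347  0.0011] F [ 0.9 -0.4 -0.5] w 0.092
gripped t 58.6 p [ 0.42   -0.2347  0.0008] F [-0.2 -0.2  2.8] w 0.0638
lifted t 59.6 p [ 0.4187 -0.2341  0.2183] F [-0.5 -0.4 -4.3] w 0.0639
h0.010 t 62.5 p [0.4796 0.15   0.0344] F [ 0.1 -1.  -3.4] w 0.0636
h0.006 t 62.7 p [0.4795 0.1501 0.0303] F [ 0.1 -0.  -4.1] w 0.0637
h0.003 t 63.0 p [0.4795 0.1501 0.0273] F [ 0.8 -0.  -4.2] w 0.0638
h0.000 t 63.2 p [0.4802 0.1505 0.0248] F [ 0.5  0.1 -1.2] w 0.064
released t 63.8 p [0.4798 0.1501 0.0245] F [ 0.8  0.  -0.5] w 0.0918
top handle [([0.452, 0.276, 0.126], 0.94)]
top lid z0.072 [  0.581   0.136   1.414 111.269  65.728] tray xy [-0.0012  0.0496] yaw rel -0.008 z 0.0793
top lid z0.072 [ 0.479  0.146  1.429 97.015 65.195] tray xy [ 0.0046 -0.0531] yaw rel 0.007 z 0.0798
side handle [([0.453, 0.273, 0.123], 0.94)]
side lid z0.072 [  0.58    0.136   1.424 110.021  68.548] tray xy [-0.0009  0.0484] yaw rel 0.002 z 0.0805
side lid z0.072 [ 0.477  0.146  1.402 97.227 67.992] tray xy [ 0.0047 -0.0549] yaw rel -0.02 z 0.0806
```

```bash
sed -i 's/(.4,.68,0.02,.19)/(.4,.68,0.02,.215)/' look.py
python3 - <<'E'
from look import *
if pick((.586,-.375)): 
    put((.581,.136),.076,up=-.001)
    env.reach([.45,-.12,.25],down(-1.2)); traylook()
E
```

```text
box [ 5.87000e-01 -3.74000e-01 -9.70000e-02  1.13704e+02  6.73150e+01]
box [  0.423  -0.371  -0.181 112.842  67.387]
down t 69.4 p [ 0.588  -0.3746  0.0015] F [-0.5 -0.7  0.5] w 0.0918
gripped t 70.0 p [ 0.5873 -0.3746  0.0009] F [-0.5 -0.2  2.5] w 0.0641
lifted t 71.0 p [ 0.5861 -0.374   0.2178] F [-0.8 -1.1 -3.3] w 0.0638
h0.010 t 74.0 p [0.581  0.1359 0.0866] F [ 1.   0.6 -2.7] w 0.0637
h0.006 t 74.2 p [0.5808 0.1359 0.0823] F [-0.3 -0.3 -3.2] w 0.0636
h0.003 t 74.5 p [0.5809 0.1359 0.0793] F [-0.2  0.7 -2. ] w 0.0635
h-0.001 t 74.7 p [0.5818 0.1365 0.0765] F [-0.9  0.3  4.3] w 0.0634
released t 75.3 p [0.581  0.136  0.0754] F [ 0.2  0.1 -0.8] w 0.0921
top handle [([0.454, 0.278, 0.125], 0.84)]
top lid z0.072 [  0.48    0.151   1.424 112.476  65.764] tray xy [-0.0013 -0.0529] yaw rel 0.002 z 0.0796
top lid z0.124 [  0.581   0.137   1.431 112.301  64.939] tray xy [-0.0017  0.0492] yaw rel 0.009 z 0.1315
side handle [([0.453, 0.275, 0.124], 0.8), ([0.531, 0.14, 0.022], 0.26)]
side lid z0.072 [  0.478   0.152   1.429 111.016  67.741] tray xy [-0.0012 -0.0545] yaw rel 0.007 z 0.0807
side lid z0.124 [  0.579   0.138   1.414 113.541  68.572] tray xy [-0.0025  0.0474] yaw rel -0.007 z 0.133
```

Run:
```python
from look import *
if pick((.423,-.371)): 
    put((.480,.1507),.076,up=-.001)
    env.reach([.45,-.12,.25],down(-1.2)); traylook('tr4'); print(see())
```

```text
box [  0.424  -0.371  -0.174 114.104  67.121]
down t 80.7 p [ 0.4243 -0.3717  0.0012] F [ 0.2 -1.   0.5] w 0.0918
gripped t 81.2 p [ 0.4238 -0.3714  0.0008] F [-0.2 -0.9  1.3] w 0.0636
lifted t 82.2 p [ 0.4227 -0.3707  0.2183] F [-0.2  0.4 -4.1] w 0.0638
h0.010 t 85.3 p [0.48   0.1506 0.0866] F [-0.5  0.6 -2.7] w 0.0637
h0.006 t 85.5 p [0.4799 0.1506 0.0823] F [ 0.4  0.1 -3.2] w 0.0635
h0.003 t 85.8 p [0.4799 0.1506 0.0793] F [ 0.3  0.4 -2.6] w 0.0636
h-0.001 t 86.0 p [0.4807 0.1514 0.0764] F [-0.9 -0.5  6.4] w 0.064
contact
released t 86.6 p [0.48   0.1507 0.0754] F [-0.6 -0.8  0.1] w 0.0916
top handle [([0.451, 0.275, 0.131], 0.91)]
top lid z0.124 [  0.581   0.137   1.433 111.348  65.703] tray xy [-0.0021  0.0491] yaw rel 0.011 z 0.1316
top lid z0.124 [  0.48    0.151   1.42  113.008  64.964] tray xy [-0.001  -0.0528] yaw rel -0.002 z 0.1314
side handle [([0.454, 0.272, 0.124], 0.63)]
side lid z0.124 [  0.58    0.138   1.419 113.457  69.102] tray xy [-0.0023  0.0477] yaw rel -0.003 z 0.1327
side lid z0.124 [  0.478   0.152   1.396 112.96   68.935] tray xy [-0.0016 -0.0549] yaw rel -0.025 z 0.1327
[]
```

View pics/tr4_side.png

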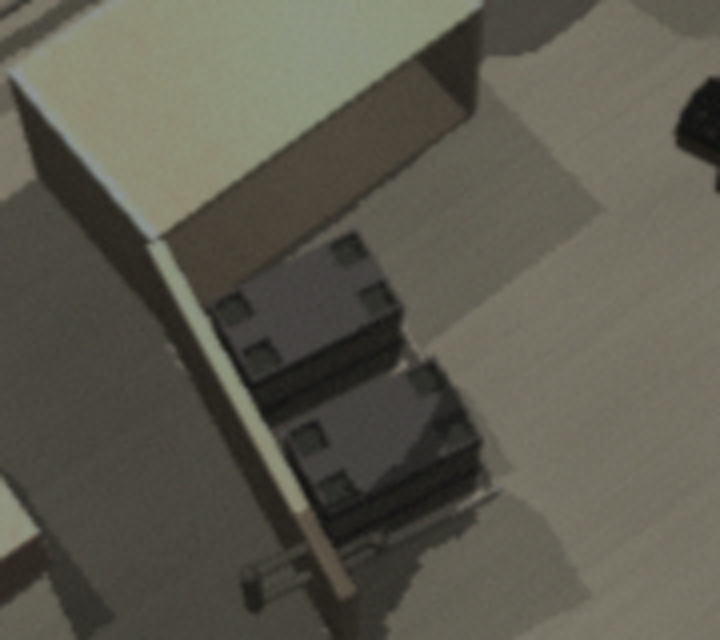

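All four boxes are on the tray in two seated stacks, with lids at z 0.132 against the 0.133 expected. The trolley top is clear. Now I'll close the door by the handle.

Run:
```python
from look import *
R=(-.052,-.226); Z=.116-OFF; a=np.pi/2+Y0
hp=door_pt(H,TH,*R); env.reach([*hp,.22],down(a-TH)); env.movel([*hp,Z],rate=.15); st('at')
effector.grasp(squeeze=55); s=st('grasp')
assert s['gripper_width']>.004
for th in [1.6,1.4,1.2,1.,.8,.6,.4,.25,.15,.08,.05,.03,.015,.0,-.008]:
    env.movel([*door_pt(H,th,*R),Z],down(a-th),rate=.09 if th>.1 else .04); s=st(th)
    if np.linalg.norm(s['wrist_force'])>60: print('high'); break
```

```text
at t 91.2 p [0.4536 0.276  0.0803] F [ 0.3 -0.   0.4] w 0.0916
grasp t 92.5 p [0.4531 0.2755 0.0795] F [ 0.7 -0.1 -0.7] w 0.0107
1.6 t 93.0 p [0.4423 0.2421 0.0795] F [-2.2 -0.2  0.3] w 0.0111
1.4 t 93.7 p [0.436  0.1962 0.0794] F [-5.3 -1.   3.9] w 0.0111
1.2 t 94.3 p [0.4391 0.1495 0.0794] F [-7.1 -1.9  7.3] w 0.0108
1.0 t 95.0 p [0.4515 0.104  0.0794] F [-7.6 -3.5  9.4] w 0.0107
0.8 t 95.7 p [0.4731 0.0619 0.0794] F [-8.  -5.4 10.3] w 0.0109
0.6 t 96.3 p [0.5028 0.0251 0.0794] F [-6.8 -7.2  9. ] w 0.011
0.4 t 97.0 p [ 0.5393 -0.0049  0.0794] F [-5.2 -6.2  6.2] w 0.0109
0.25 t 97.5 p [ 0.5701 -0.022   0.0795] F [-4.1 -6.2  5.4] w 0.011
0.15 t 97.9 p [ 0.5918 -0.0308  0.0795] F [-2.  -6.5  5. ] w 0.0104
0.08 t 98.5 p [ 0.6072 -0.0354  0.0795] F [-1.4 -5.9  4.2] w 0.0106
0.05 t 98.8 p [ 0.611  -0.0365  0.0795] F [-9.7 -4.7  9.4] w 0.0107
0.03 t 99.1 p [ 0.6183 -0.0381  0.0795] F [-2.3 -5.4  3.4] w 0.0108
0.015 t 99.3 p [ 0.621  -0.0387  0.0795] F [-3.5 -4.6  5.1] w 0.0107
0.0 t 99.6 p [ 0.6207 -0.0388  0.0794] F [-14.   -5.1  12.4] w 0.0109
-0.008 t 99.8 p [ 0.6206 -0.0388  0.0794] F [-20.1  -5.2  16.3] w 0.0106
```

Run:
```python
from look import *
effector.release(); s=st('rel'); env.movel([*s['ee_pos'][:2],.24],rate=.2)
env.reach([.45,-.35,.3],down(-1.2))
for c in ('top','side'):
    p,d=snap(c,c+'9'); P=cloud(c,d)*(d>0)[...,None]
    for n in ('handle','sanitiser','glove_carton','basket'): print(c,n,[(np.round(r['at'],3).tolist(),round(r['score'],2)) for r in tip_of(c,n)][:1])
    m=(P[...,2]>.14)&(P[...,2]<.165)&(P[...,0]>.6)&(P[...,0]<.636)&(P[...,1]>-.06)&(P[...,1]<0); print('bar',len(P[m]),P[m].mean(0).round(4))
p,d=snap('side'); q=p[130:290,200:380]; cv2.imwrite('pics/fin.png',cv2.resize(q,None,fx=4,fy=3.75,interpolation=cv2.INTER_CUBIC)[:,:,::-1])
```

```text
rel t 101.1 p [ 0.6259 -0.0374  0.0795] F [-0.1  0.2 -1. ] w 0.0922
top handle [([0.625, -0.038, 0.127], 0.92)]
top sanitiser [([0.728, -0.252, 0.004], 0.62)]
top glove_carton []
top basket [([0.39, 0.465, -0.001], 0.8)]
bar 32 [ 0.6245 -0.0377  0.1487]
side handle [([0.622, -0.036, 0.123], 0.78)]
side sanitiser [([0.73, -0.256, -0.002], 0.87)]
side glove_carton [([0.638, 0.466, -0.001], 0.58)]
side basket [([0.385, 0.467, 0.004], 0.67)]
bar 32 [ 0.6219 -0.0361  0.1495]
```

View pics/fin.png

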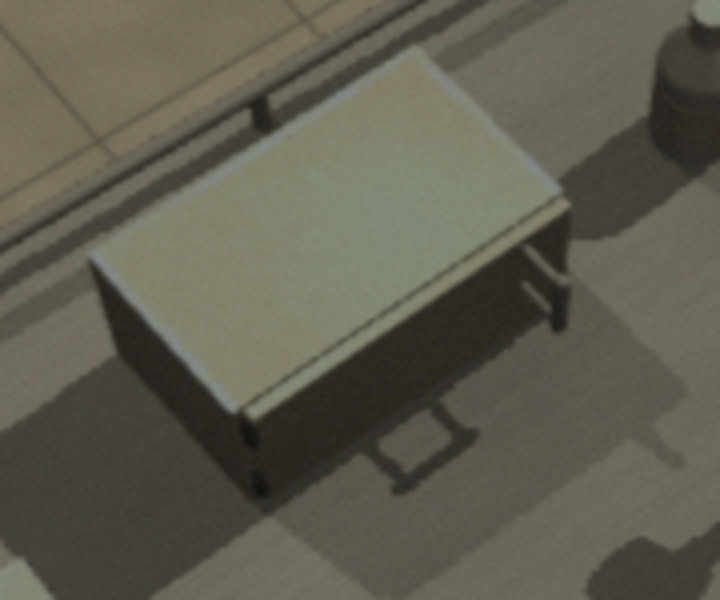

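View pics/top9.png

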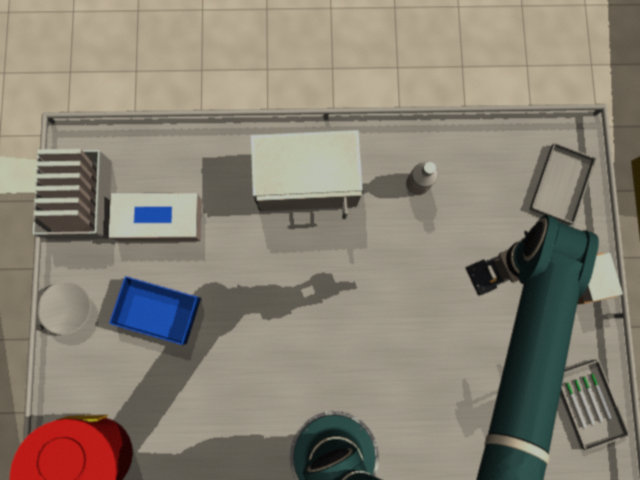

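The door is shut: the bar is at (0.6245, -0.0377), the same as at the start to within 0.2 mm. The bystanders haven't moved and the trolley top is clear, so I'm handing in.

```bash
python3 -c "
from look import *
st(); workorder.finish_job()"
```

```text
t 104.2 p [ 0.45   -0.3499  0.3   ] F [-0.2 -0.5 -0.4] w 0.092
the job is handed in; nothing more can be done
```

I opened the door, stacked all four boxes on the tray two high in both bays, closed the door past its catch, and handed in at 104 s. No verdict was reported.

**Last checks**
- **Boxes, before closing:** the upper lids were at z 0.131 to 0.133 (0.133 when seated). They were within about 2.5 mm of the tray centre in x, at y about +0.048 and -0.054. I could not see them once the door was shut.
- **Door:** the handle bar is back at its starting position to within 0.2 mm in both cameras. While closing, the door met its stop, with the push rising to 20 N.
- **Bystanders:** the bottle, carton and basket are within about 5 mm of where they started, which is the accuracy of the detections. The top camera missed the carton in the last check, but the side camera found it in place.

**What went wrong or disagreed**
- **Tool height:** the fingertips sit about 36.5 mm higher than the reported TCP. Two grasp attempts on the first box closed on nothing, and the first pull on the door held only the top of the handle bar. A touch on the table gave the offset, and every grip after that held.
- **Contact with the cabinet:** while placing the first box, the gripper body pressed on the cabinet top with about 17 N (limit 40 N). The box was released about 5 mm early but seated properly.

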